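# Wind the cheese slicer up to its mark and jog it

## Robot

A 6-joint arm with a two-finger parallel gripper is mounted at the origin on the work surface. World frame = base frame: x ahead of the robot, y to its left, z up, the work surface at z = 0. Lengths are in m, angles in rad, forces in N, time in s.
With the tool pointing down it reaches from about 0.425 to 0.95 m from the base axis. Payload 3.5 kg.
Tool frame: the origin (TCP) lies midway between the tips of the shut fingers; the grasp point (between the pads) lies 19 mm behind it (ctrl.pinch_z is the distance from the TCP to the grasp point, in m); z points along the fingers, y is the line along which they close (so a half turn about z gives the same grasp; the last joint's range is limited). The gripper opens to 85 mm and grips with 20 to 120 N. Pads are 22 mm wide; open, the fingers measure 114 mm over their backs; the gripper's body (76 mm by 85 mm) begins 54 mm behind the grasp point. The pads swing forward as they close: fully open they stand 13 mm farther back than shut.
Start: joints at [-1.363, 0.286, 1.577, -0, 1.279, -0.15], TCP at [0.236, -0.632, 0.201] pointing down, gripper open.
Joint ranges: [-2.77, 2.77], [-0.9, 2.22], [0.21, 2.48], [-1.53, 4.67], [0.24, 2.81], [-2.84, 2.84]. Speed limits (rad/s): [2.79, 2.79, 3.14, 3.14, 3.14, 3.14].

## Interface

Orientations are given as a unit quaternion [x, y, z, w].
In Python, from plant import get_state, viewer, sign_off, ctrl gives the robot as it stands. The module is installed in compiled form; this text tells all that it offers.
- The arm moves only by the shell command python3 -m handwheel 'ROWS' [FORCE]. ROWS is JSON, a list that holds one entry, the list of rows, each a list of 5 numbers: the finger opening in m, from 0 to 0.0854, then the shift along the tool's x, y, z in m, then the turn about the tool's z in degrees. In form: [[[claw, x, y, z, spin], ...]]. A call has 1 to 12 rows; each row shifts and turns the commanded pose from where the row before left it, along the tool's axes as they then stand; what a row does not reach is not made up. A row lasts 1/12 s, in which the tool goes at most 41.7 mm and 7.16 degrees, less where a joint would pass 70% of its speed; a pose out of reach is approached as far as the arm can. A call is refused whole if a number of a shift passes 0.0417 or a number of a turn 7.16, either way. A call with a gripper value outside its range is refused whole. The fingers move at their own pace and stop on an object; FORCE is the grip in N (left out, the last holds). Time passes only in rows, so rows that do not move let the fingers close. It gives the time, the measured TCP pose, the force, the opening and the grip force at its end, in the units of the state.
- get_state(): the state, without advancing time (a new reading comes with each control period).
- viewer.read_camera(name): name is "scene" or "top"; returns the picture (420x560x3 uint8, blue, green, red); there is no depth.
- viewer.camera_params(name): a dict with "fov_y" (degrees; the focal length in pixels is half the picture's height over the tangent of half this angle, whatever the lens; pixels are square), "cx", "cy" (the principal point, pixels), "k1" (the pictures are not rectified: a ray, as slopes to the right and down, at radius r is drawn at 1 + k1 r^2 times it, then the intrinsics apply), "xyz" and "attitude" of the camera in the world. Camera axes: x right, y up, looking along -z (the intrinsics and any distortion apply to the point x, -y, -z); pixel columns grow to the right and rows downward; lengths in m; the calibration is good to about 2 mm. A picture is of the moment at which its call begins. camera_params takes no time and is no camera call.
- sign_off(): hands the job in; it is judged then, once.
Trained networks look in the newest picture that a camera, given by its name, has taken for a name from the list of things; names that differ only in an ending like _2 or _b are one class to them, and where a whole thing is asked for, a point or a joint stands for the part that bears it (a point fixed in the world has none). Each returns a list of dicts, best first, with "confidence" (0 to 1); they miss things now and then, are a little off and sometimes report something else, mostly with a low value. They report only what shows in the picture. A call takes as long as a camera call.
- viewer.look_for(camera, name): "extent" ([left, top, width, height] as shares, 0 to 1, of the picture: columns of its width, rows of its height, round what is visible of it).
- viewer.outline_of(camera, name): "mask" (420x560 bool, what is visible of it) and "extent" ([left, top, width, height] as shares, 0 to 1, of the picture: columns of its width, rows of its height, round what is visible of it).
- viewer.pinpoint(camera, name): "xy" ([column, row] as shares, 0 to 1, of the picture: columns of its width, rows of its height: a listed point, or the origin of a listed thing).
The state is a dict: "time": time; "qpos": joint angles; "dq": joint speeds; "joint_efforts": joint torques, N m; "eef_pos": TCP position; "tcp_rot": TCP orientation; "contact_force": force on the tool from outside, world axes, zero at the start; "wrist_torque": the same for the moment, N m; "opening": opening from 0.0 (shut) to 1.0 (fully open); "finger_force": force on a finger pad.
Only numpy, scipy, OpenCV 4.12 (cv2) and the standard library are available. Lean on these libraries where they do the work, as an engineer would, in place of code of your own. Each camera call takes 0.05 s, during which the arm holds its last target. There are 200 camera calls.

## Task

Set up the next cut on the bench cheese slicer: turn the star wheel clockwise by pushing its spokes, until the pointer on the cheese pusher is level with the marker clip on the tray rim. Then flip the lock-off lever on the power unit forward, squeeze the side paddle fully in against the body for a moment, and let it go. Do not push the pusher or the cheese directly, never press the paddle before the lock-off is flipped, and leave the jug, jar and plate where they stand.

Things in the scene. Friction and masses are not known exactly. Their poses are not given: they have to be found in the camera images.
- slicer: Bench cheese slicer, white and aluminium, fixed. Origin: on the table, under the star wheel's centre; x away from the robot, y left along the feed tray, z up; its yaw varies. Base plate x -100..160, y -350..170 mm, 12 thick, with a tab to x -160 under the power unit; column under the tray from x 85 on. Cutter housing on the tray's right end: y -120..-60, z up to 320.
- tray_edge (a point): Middle of the lower edge of the feed tray's near side, slicer (-45, 50, 220) mm, axes of the slicer. The open aluminium tray (180 x 340) spans slicer x -45..135, y -120..220, z 220..255, over the rear half of the wheel: an upright hand at the lower spokes would hit it, so lean the tool back about 40 degrees, along the wheel's axle
- wheel_hub (a point): Centre of the star wheel in the plane of its spokes, 140 mm above the table; axes of the slicer (does not turn). The axle leans 40 degrees from vertical towards the robot: outwards is slicer (-0.643, 0, 0.766). Hub 48 mm wide, 18 mm proud of the spokes; a flat console lies 50 mm below the spoke plane, parallel to it. Only the lower, robot-side half of the wheel is free to reach
- star_wheel (a joint): Turn of the wheel, rad, 0..5.2, clockwise seen from above (lowest spoke moves to slicer +y). Five 14 mm steel spokes 72 degrees apart, black 22 mm balls centred 85 mm from the axle. At 0 one spoke points down the slope, slicer (-0.766, 0, -0.643); at q it has turned by q towards +y. Friction 0.22 Nm (3 to 4 N at 65 mm); stays where left, can be turned back
- pusher (a joint): Travel of the pusher plate that carries the pale cheese block in the tray, m; 25 mm per rad of the star wheel (geared to it, always 0.025 x the wheel's angle), towards slicer -y.
- pusher_pointer (a point): Steel pointer finger of the pusher, ending just above the near (robot-side) rim of the tray; the point is on its lower end, at the -y face (the leading face). 6 mm thick along y.
- marker_edge (a point): Dark steel marker clip (6 mm along y, 16 x 28) astride the near rim of the tray, just under the pointer's path; the point is on its leading (-y) face, axes of the slicer. Level means equal slicer y of the pointer's and the clip's leading faces. At the start the clip lies 50 to 110 mm ahead of the pointer (towards -y)
- power_unit: Grey motor handpiece lying level on a swivel post at the slicer's right, fixed; its yaw differs from the slicer's. Origin: under the post, 12 mm above the table; x along the body, away from the robot. In its own frame the body spans x -100..90, y -21..21, z 88..142 mm; a round 52 mm nose goes on to x 125. Paddle on its right (-y) side, lock-off lever on top
- lock_lever (a joint): Lock-off lever, rad: 0 leans back 0.6 rad towards the robot (locked), grows as it flips forward (power unit +x), to the stop at 1.25; the unlocked position is the forward stop. Pivot at power unit (30, 0, 144) mm; plate 28 wide, 9 thick, 50 long. Needs 1.5 to 2 N near its tip; stays where it is left.
- lock_lever_tip (a point): Tip of the lock-off lever, 50 mm from its pivot.
- paddle (a joint): Black paddle switch, rad: 0 free, 0.14 fully in; sprung, 2.5 N rising to 7 N at the pad. Upright pivot at power unit (45, -24, 115) mm; the plate reaches 105 mm back towards the robot, 34 high, 8 thick. At power unit x -35 mm its outer face is at y -43 free, -32 squeezed: body and paddle together are 64 mm wide free, 53 mm squeezed
- paddle_pad (a point): Pressing point on the paddle's outer face, 80 mm from its pivot.
- jug: Glass jug, 80 mm wide and 90 tall, with black sticks to 175 mm; loose; origin under its centre. To be left alone.
- jar: Jar, 72 mm wide, 120 tall; loose; origin under its centre. To be left alone.
- plate: White side plate, 120 mm wide, 18 tall; loose, in front of the slicer; origin under its centre. To be left alone.

How it is judged:
By the outcome, as a careful person would: the job done as asked, in the order asked, and still so for the second after the job is handed in, with the robot touching nothing.
It also fails if it takes over 67 s, if anything falls off the work surface, if the arm or the gripper's body presses on something with over 40 N, if the wrist force passes 120 N, or if a joint passes its speed limit or range.

## Working session

There is one attempt and no reset: what is moved stays moved. The work goes in short steps, Python scripts to look and compute and a shell command to move; the robot and the scene stay as the last step left them, time stands still between calls to the robot, and variables do not carry over. Pictures are saved under pics/ and viewed, at most 10 in all, crops included, and the job is handed in when it is done.

```bash
mkdir -p pics; cat > h.py <<'E'
import numpy as np, cv2
from scipy.spatial.transform import Rotation as R
from plant import get_state, viewer, sign_off, ctrl
def cam(n):
    p=viewer.camera_params(n); f=210/np.tan(np.radians(p["fov_y"])/2); return p,f
def att(p):
    a=np.array(p["attitude"],float)
    return R.from_quat(a) if a.size==4 else R.from_matrix(a.reshape(3,3))
def proj(n,P):
    p,f=cam(n); c=att(p).inv().apply(np.atleast_2d(P)-np.array(p["xyz"])); s=np.c_[c[:,0],-c[:,1]]/-c[:,2:]
    s=s*(1+p["k1"]*(s**2).sum(1,keepdims=True)); return s*f+[p["cx"],p["cy"]]
def ray(n,uv):
    p,f=cam(n); d=(np.array(uv,float)-[p["cx"],p["cy"]])/f; s=d.copy()
    for _ in range(20): s=d/(1+p["k1"]*(s@s))
    v=att(p).apply([s[0],-s[1],-1]); return np.array(p["xyz"]),v/np.linalg.norm(v)
def onz(n,uv,z):
    o,v=ray(n,uv); return o+v*(z-o[2])/v[2]
def tri(a,b):
    (o1,v1),(o2,v2)=ray("scene",a),ray("top",b)
    t=np.linalg.lstsq(np.c_[v1,-v2],o2-o1,rcond=None)[0]; A=o1+v1*t[0];B=o2+v2*t[1]
    return (A+B)/2,np.linalg.norm(A-B)
E
cat > look.py <<'E'
from h import *
for n in("scene","top"):
    print(n,viewer.camera_params(n))
    cv2.imwrite(f"pics/{n}0.png",viewer.read_camera(n))
D={}
for k in["slicer","wheel_hub","tray_edge","pusher_pointer","marker_edge","power_unit","lock_lever_tip","paddle_pad","jug","jar","plate"]:
    r={}
    for n in("scene","top"):
        l=viewer.pinpoint(n,k)
        if l: r[n]=(np.array(l[0]["xy"])*[560,420],l[0]["confidence"])
    print(k,{n:(v[0].round(1),round(v[1],2)) for n,v in r.items()},end=" ")
    if len(r)==2:
        P,e=tri(r["scene"][0],r["top"][0]); print(P.round(4),"gap",e.round(4))
    else: print()
print(get_state(),ctrl.pinch_z)
E
python3 look.py
```

```text
scene {'fov_y': 46.291989903745446, 'cx': 288.57473780474237, 'cy': 215.07218379653872, 'k1': -0.035903313516108065, 'xyz': array([ 0.62069053, -0.2609761 ,  1.17699382]), 'attitude': array([0.15475394, 0.01091347, 0.05688573, 0.98625358])}
top {'fov_y': 52.13997466720805, 'cx': 283.52596286528967, 'cy': 207.90879520246565, 'k1': 0.04496878731102172, 'xyz': array([0.42024374, 0.07793362, 1.18492355]), 'attitude': array([ 0.0455025 , -0.05833089, -0.69759746,  0.71266038])}
slicer {'top': (array([287.5, 212.8]), 0.57)} 
wheel_hub {'top': (array([289.7, 201.2]), 0.7)} 
tray_edge {'scene': (array([274.1, 191. ]), 0.79), 'top': (array([268.6, 216.1]), 0.93)} [0.5447 0.0955 0.2141] gap 0.0005
pusher_pointer {'scene': (array([280.9, 137.1]), 0.58), 'top': (array([225., 215.]), 0.56)} [0.5432 0.1908 0.2685] gap 0.012
marker_edge {'scene': (array([276.4, 166.4]), 0.59), 'top': (array([255.3, 209.1]), 0.39)} [0.5491 0.1222 0.284 ] gap 0.0016
power_unit {'scene': (array([246.9, 364.8]), 0.72), 'top': (array([396.1, 237.7]), 0.58)} [ 5.193e-01 -2.553e-01  1.000e-04] gap 0.0008
lock_lever_tip {'
[... 523 characters left out ...]
6297175e+00,  2.86328859e-01,  1.57671838e+00, -2.07262190e-05,
        1.27860270e+00, -1.50016244e-01]), 'dq': array([ 1.37588151e-03,  7.02834900e-04, -7.62362991e-04,  2.37802842e-03,
        3.30124986e-05,  2.28564159e-03]), 'joint_efforts': array([ 7.98691744e-04, -4.05968213e+01, -2.92936456e+01, -1.09604646e-04,
        6.59179550e-04, -2.56005883e-06]), 'eef_pos': array([ 0.23642743, -0.63221265,  0.20069564]), 'tcp_rot': array([ 9.84035866e-01,  1.77970262e-01, -1.07473569e-05, -2.83421229e-05]), 'contact_force': array([-0.72043267, -1.06666417,  0.16812905]), 'wrist_torque': array([ 0.01811858,  0.00311628, -0.05402143]), 'finger_force': 0.0, 'opening': 1.0010214884124105} 0.0187
```

View pics/scene0.png

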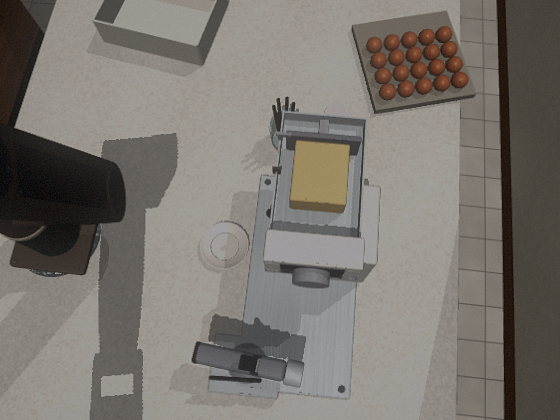

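View pics/top0.png

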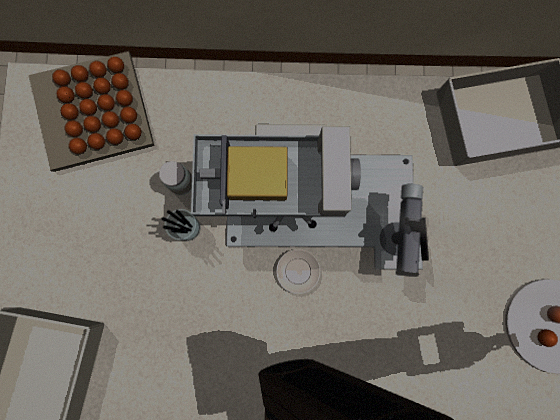

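```bash
python3 - <<'E'
import cv2
a=cv2.imread("pics/top0.png");cv2.imwrite("pics/topc.png",cv2.resize(a[115:305,180:440],None,fx=3,fy=3,interpolation=cv2.INTER_CUBIC))
a=cv2.imread("pics/scene0.png");cv2.imwrite("pics/scenec.png",cv2.resize(a[100:400,185:385],None,fx=2,fy=2,interpolation=cv2.INTER_CUBIC)[:600])
E
```

```text
(no output)
```

View pics/topc.png

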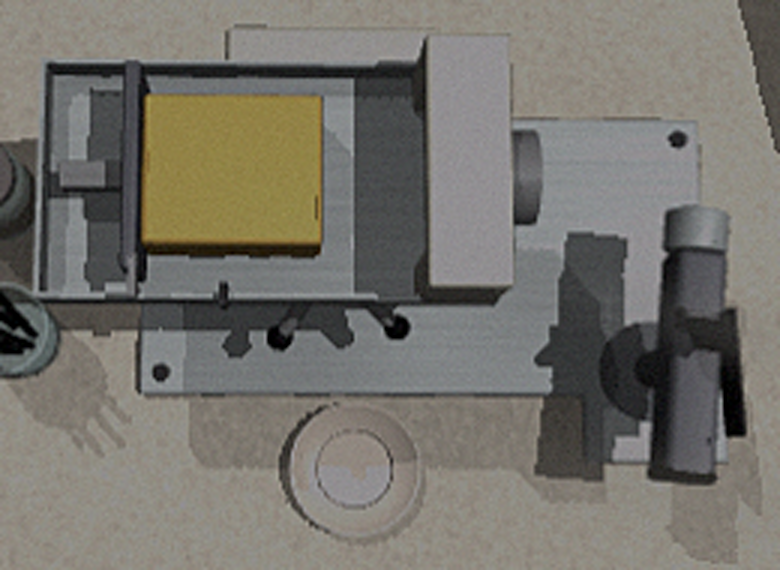

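View pics/scenec.png

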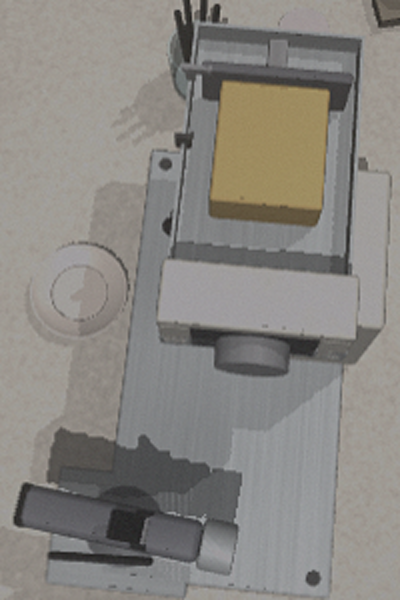

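```bash
cat > fit.py <<'E'
from h import *
from scipy.optimize import least_squares
T=lambda u,v:(u/3+180-.33,v/3+115-.33); S=lambda u,v:(u/2+185-.25,v/2+100-.25)
sl=[("top",T(138,393),(-100,170,12)),("top",T(697,121),(160,-350,12)),("top",T(46,62),(135,220,255)),("top",T(35,300),(-45,220,255)),
("scene",S(152,150),(-100,170,12)),("scene",S(328,597),(160,-350,12)),("scene",S(200,24),(-45,220,255)),("scene",S(361,38),(135,220,255)),
("top",(268.6,216.1),(-45,50,220)),("scene",(274.1,191.),(-45,50,220))]
pu=[("top",T(649,473),(-100,21,142)),("top",T(714,480),(-100,-21,142)),("top",T(665,248),(90,21,142)),("top",T(724,252),(90,-21,142)),
("scene",S(25,483),(-100,21,142)),("scene",S(16,522),(-100,-21,142)),("scene",S(200,517),(90,21,142)),("scene",S(193,562),(90,-21,142))]
def F(x,z0,P): return R.from_euler("z",x[2]).apply(np.atleast_2d(P)/1000.)+[x[0],x[1],z0]
def res(x,z0,L): return np.array([proj(n,F(x,z0,P))[0]-uv for n,uv,P in L]).ravel()
if __name__=="__main__":
  for L,z0,x0 in((sl,0,(.59,.05,0)),(pu,.012,(.52,-.25,-.1))):
    r=least_squares(res,x0,args=(z0,L),loss="soft_l1"); print(r.x.round(4).tolist()); print(r.fun.reshape(-1,2).round(1).tolist())
    if L is sl: sx=r.x
  # wheel
  hub=F(sx,.14,(0,0,0))[0]; print("hub",hub)
  for uv in(T(280,338),T(397,327)):
    o,v=ray("top",uv); Rz=R.from_euler("z",sx[2]); ax=Rz.apply([-.643,0,.766]); d=Rz.apply([-.766,0,-.643]); e=Rz.apply([0,1,0])
    t=((hub-o)@ax)/(v@ax); p=o+v*t-hub; print("ball r",np.linalg.norm(p),"ang",np.degrees(np.arctan2(p@e,p@d)))
  Rz=R.from_euler("z",sx[2])
  for nm,n,uv,z in(("clip","top",T(227,283),.262),("clip","top",T(227,300),.25),("ptr","top",T(135,290),.262)):
    P=onz(n,uv,z); print(nm,Rz.inv().apply(P-[sx[0],sx[1],0])*1000)
E
python3 fit.py
```

```text
[0.5896, 0.0438, 0.0175]
[[0.5, 0.1], [0.9, -0.9], [-1.3, -1.6], [-0.3, -0.9], [-1.0, -0.6], [-0.3, 1.3], [-3.4, -1.2], [1.0, -0.8], [1.0, 0.0], [-0.8, 0.1]]
[0.5196, -0.248, -0.0795]
[[3.9, 1.3], [-0.0, 0.8], [3.1, -2.0], [0.7, -1.6], [-1.7, -2.0], [-2.3, -0.5], [2.6, -0.0], [1.9, -1.0]]
hub [0.58959403 0.04379602 0.14      ]
ball r 0.0862559220602656 ang 29.728319113902174
ball r 0.08466725792433058 ang -41.82598835969881
clip [-34.92504947  80.45404606 262.        ]
clip [-45.74663948  80.86598631 250.        ]
ptr [-40.37571124 146.63163071 262.        ]
```

```bash
cat > fit2.py <<'E'
from fit import *
sx=np.array([.5896,.0438,.0175]); Rz=R.from_euler("z",sx[2])
def S2(P): return Rz.inv().apply(P-np.array([sx[0],sx[1],0]))*1000
if __name__=="__main__":
  for nm,n,uv in(("near-left","top",T(428,287)),("near-right","top",T(512,288)),("near-left","scene",S(166,262)),("near-right","scene",S(160,320))): print("housing",nm,n,S2(onz(n,uv,.32)).round(1))
  for nm,n,uv in(("ptr","top",(225,215)),("ptr","scene",(280.9,137.1)),("clip","top",(255.3,209.1)),("clip","scene",(276.4,166.4))): print(nm,n,S2(onz(n,uv,.26)).round(1))
  L=[("top",T(714,480),(-100,-21,142)),("top",T(724,252),(90,-21,142)),("scene",S(25,483),(-100,21,142)),("scene",S(16,522),(-100,-21,142)),("scene",S(200,517),(90,21,142)),("scene",S(193,562),(90,-21,142)),
  ("top",(396.1,237.7),(0,0,0)),("scene",(246.9,364.8),(0,0,0)),("top",(428.1,249.),(-35,-43,115)),("scene",(220.8,377.1),(-35,-43,115)),("top",(415.8,227.2),(1.8,0,185.3)),("scene",(239.2,363.4),(1.8,0,185.3))]
  r=least_squares(res,(.52,-.25,-.08),args=(.012,L),loss="soft_l1"); print(r.x.round(4)); print(r.fun.reshape(-1,2).round(1).tolist())
  for P in((-35,-11,115),(1.8,0,185.3)): print(F(r.x,.012,P).round(4))
  print("TCP in slicer",S2(get_state()["eef_pos"]))
E
python3 fit2.py
```

```text
housing near-left top [-45.4 -58.7 320. ]
housing near-right top [ -45.7 -115.9  320. ]
housing near-left scene [-39.4 -64.4 320. ]
housing near-right scene [ -38.7 -118.3  320. ]
ptr top [-48.1 146.  260. ]
ptr scene [-39.3 155.3 260. ]
clip top [-34.9  80.6 260. ]
clip scene [-41.6  89.  260. ]
[ 0.5196 -0.2497 -0.079 ]
[[0.7, 0.8], [1.4, -1.6], [-1.8, -1.1], [-2.5, 0.5], [2.4, 0.9], [1.8, -0.1], [-0.7, -0.3], [0.2, -2.6], [-3.1, 0.6], [0.2, 1.9], [1.9, 3.1], [0.7, -3.0]]
[[ 0.4838 -0.258   0.127 ]]
[[ 0.5214 -0.2499  0.1973]]
TCP in slicer [-364.94810687 -669.7289365   200.69563852]
```

```bash
python3 -m handwheel '[[[0.085,0,0,-0.02,-7.16],[0.085,0,0,-0.02,-7.16],[0.085,0,0,-0.02,-7.16],[0.085,0,0,-0.02,-7.16],[0.085,0,0,-0.02,-7.16],[0.085,0,0,-0.02,-7.16],[0.085,0,0,0,-7.16],[0.085,0,0,0,-7.16],[0.085,0,0,0,-7.16],[0.085,0,0,0,-6.1]]]'
```

```text
time: 2.03
eef_pos: [0.2365, -0.6322, 0.3209]
tcp_rot: [0.699, 0.716, -0.0, 0.0]
contact_force: [0.5, -0.7, 0.5]
opening: 0.997
finger_force: 0.0
```

```bash
python3 -m handwheel '[[[0.0854,0.039,0.0147,0,0],[0.0854,0.039,0.0147,0,0],[0.0854,0.039,0.0147,0,0],[0.0854,0.039,0.0147,0,0],[0.0854,0.039,0.0147,0,0],[0.0854,0.039,0.0147,0,0],[0.0854,0.039,0.0147,0,0],[0.0854,0.039,0.0147,0,0],[0.0854,0.039,0.0147,0,0],[0.0854,0.039,0.0147,0,0],[0.0854,0.039,0.0147,0,0],[0.0854,0.039,0.0147,0,0]]]'; python3 -m handwheel '[[[0.0854,0.039,0.0147,0,0],[0.0854,0.039,0.0147,0,0],[0.0854,0.039,0.0147,0,0],[0.0854,0,0,0,0],[0.0854,0,0,0,0]]]'; python3 -c "
from fit2 import *
print(S2(get_state()['eef_pos']), R.from_quat(get_state()['tcp_rot']).as_matrix().round(3))"
```

```text
time: 3.03
eef_pos: [0.4044, -0.1593, 0.3211]
tcp_rot: [0.701, 0.713, 0.0, 0.001]
contact_force: [1.2, -0.9, -0.3]
opening: 0.999
finger_force: 0.0
time: 3.45
eef_pos: [0.4464, -0.0413, 0.3209]
tcp_rot: [0.699, 0.715, -0.0, 0.0]
contact_force: [-0.9, -1.2, 0.2]
opening: 0.996
finger_force: 0.0
[-144.62605596  -82.54448873  320.91091581] [[-0.024  1.     0.   ]
 [ 1.     0.024 -0.   ]
 [-0.     0.    -1.   ]]
```

```bash
python3 -m handwheel '[[[0.0854,-0.004,0,0.037,0],[0.0854,0,0,0.037,0],[0.0854,0,0,0.037,0],[0.0854,0,0,0.037,0],[0.0854,0,0,0.037,0],[0.0854,0,0,0.037,0],[0.0854,0,0,0.037,0],[0.0854,0,0.02,0,0],[0.0854,0,0.02,0,0],[0.0854,0,0,0,0],[0.0854,0,0,0,0]]]'; python3 - <<'E'
from fit2 import *
print(S2(get_state()['eef_pos']))
cv2.imwrite("pics/t1.png",cv2.resize(viewer.read_camera("top")[115:305,180:440],None,fx=3,fy=3,interpolation=cv2.INTER_CUBIC))
E
```

```text
time: 4.37
eef_pos: [0.4867, -0.0484, 0.0618]
tcp_rot: [0.701, 0.713, -0.0, 0.0]
contact_force: [0.2, 0.2, -0.1]
opening: 1.001
finger_force: 0.0
[-104.4966735   -90.3763238    61.83648437]
```

View pics/t1.png

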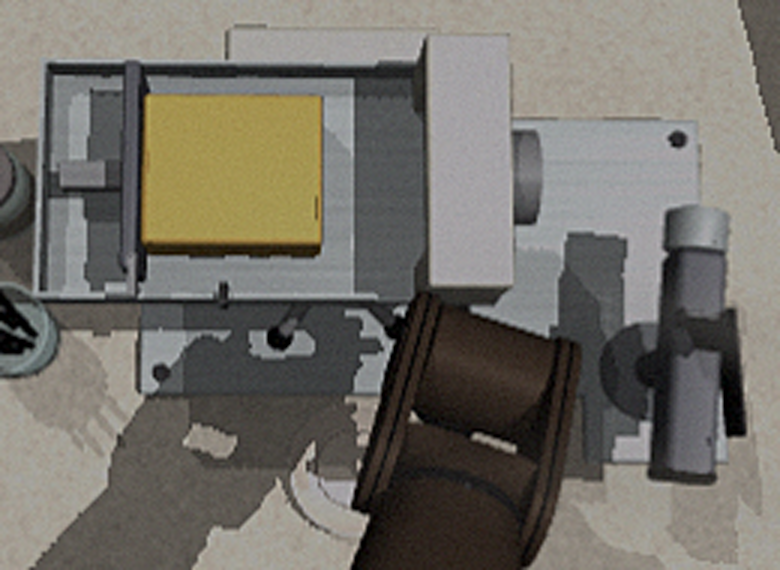

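```bash
python3 -m handwheel '[[[0.0854,0.015,0,0,0],[0.0854,0.015,0,0,0],[0.0854,0.015,0,0,0],[0.0854,0.015,0,0,0],[0.0854,0,0,0,0]]]'; python3 -m handwheel '[[[0.0854,0.015,0,0,0],[0.0854,0.015,0,0,0],[0.0854,0.015,0,0,0],[0.0854,0.013,0,0,0],[0.0854,0,0,0,0],[0.0854,0,0,0,0]]]';  cat > meas.py <<'E'
from fit2 import *
import sys
print(S2(get_state()['eef_pos']))
for n in("top","scene"):
    im=viewer.read_camera(n)
    r={}
    for k in("pusher_pointer","marker_edge"):
        l=viewer.pinpoint(n,k)
        if l: print(n,k,round(l[0]["confidence"],2),S2(onz(n,np.array(l[0]["xy"])*[560,420],.26)).round(1))
    c=im[165:235,190:330] if n=="top" else im[110:230,245:345]
    cv2.imwrite(f"pics/{sys.argv[1]}_{n}.png",cv2.resize(c,None,fx=5,fy=5,interpolation=cv2.INTER_CUBIC))
E
python3 meas.py m1
```

```text
time: 4.83
eef_pos: [0.4842, 0.0143, 0.0621]
tcp_rot: [0.7, 0.714, 0.0, -0.0]
contact_force: [-1.2, -0.4, -0.5]
opening: 1.002
finger_force: 0.0
time: 5.33
eef_pos: [0.484, 0.0706, 0.062]
tcp_rot: [0.7, 0.714, -0.0, 0.0]
contact_force: [-0.3, -0.7, 0.3]
opening: 0.999
finger_force: 0.0
[-105.16379615   28.66405621   62.04080245]
top pusher_pointer 0.65 [-39.9 149.6 260. ]
top marker_edge 0.66 [-80.8 228.2 260. ]
scene pusher_pointer 0.66 [-39.7 151.6 260. ]
```

```bash
python3 - <<'E'
import cv2,numpy as np
from h import *
im=viewer.read_camera("top");s=viewer.read_camera("scene")
a=cv2.resize(im[160:300,190:350],None,fx=3,fy=3,interpolation=cv2.INTER_CUBIC);b=cv2.resize(s[110:260,200:310],(308,420))
cv2.imwrite("pics/t2.png",np.hstack([a,b]))
E
```

```text
(no output)
```

View pics/t2.png

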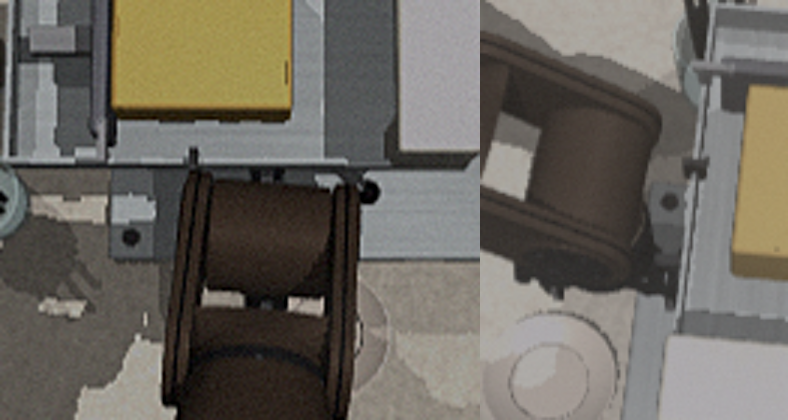

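```bash
python3 - <<'E'
from fit2 import *
f=lambda u,v:(u/3+190-.33,v/3+160-.33)
for z in(.07,.1,.15,.2): print(z,[S2(onz("top",f(*p),z)).round(0)[:2].tolist() for p in((265,180),(265,165),(265,310),(265,290))])
g=lambda u,v:(u*110/308+200,v*150/420+110)
print([S2(onz("scene",((u-480)*110/308+200,v*150/420+110),.085)).round(0).tolist() for u,v in((668,300),(525,272),(556,293))])
print([S2(onz("top",f(369,190),z)).round(0).tolist() for z in (.09,.1)])
E
```

```text
0.07 [[-35.0, 30.0], [-22.0, 30.0], [-147.0, 29.0], [-130.0, 30.0]]
0.1 [[-39.0, 30.0], [-26.0, 30.0], [-148.0, 30.0], [-131.0, 30.0]]
0.15 [[-45.0, 30.0], [-32.0, 31.0], [-149.0, 30.0], [-133.0, 30.0]]
0.2 [[-51.0, 31.0], [-39.0, 31.0], [-150.0, 30.0], [-135.0, 30.0]]
[[-62.0, 34.0, 85.0], [-185.0, 47.0, 85.0], [-156.0, 31.0, 85.0]]
[[-46.0, -59.0, 90.0], [-47.0, -58.0, 100.0]]
```

```bash
python3 -m handwheel '[[[0.0854,-0.015,0,0,0],[0.0854,0,0.008,0.014,0],[0.0854,0,0,0,0],[0.0854,0,0,0,0]]]'; python3 -m handwheel '[[[0.0854,0.01,0,0,0],[0.0854,0.01,0,0,0],[0.0854,0,0,0,0],[0.0854,0,0,0,0]]]';python3 -m handwheel '[[[0.0854,0.01,0,0,0],[0.0854,0.01,0,0,0],[0.0854,0,0,0,0],[0.0854,0,0,0,0]]]'
python3 - <<'E'
from fit2 import *
print(S2(get_state()['eef_pos']))
im=viewer.read_camera("top");s=viewer.read_camera("scene")
a=cv2.resize(im[160:300,190:350],None,fx=3,fy=3,interpolation=cv2.INTER_CUBIC);b=cv2.resize(s[150:230,230:290],(315,420),interpolation=cv2.INTER_CUBIC)
cv2.imwrite("pics/t3.png",np.hstack([a,b]))
for n in("top","scene"): print(n,[(np.round(np.array(d["extent"])*[560,420,560,420]),d["confidence"]) for d in viewer.look_for(n,"star_wheel")])
E
```

```text
time: 6.07
eef_pos: [0.492, 0.0562, 0.0472]
tcp_rot: [0.701, 0.713, -0.0, -0.001]
contact_force: [0.0, 0.3, 1.1]
opening: 1.0
finger_force: 0.0
time: 6.4
eef_pos: [0.4921, 0.0768, 0.0482]
tcp_rot: [0.7, 0.714, 0.0, 0.0]
contact_force: [-1.1, -0.0, 0.1]
opening: 1.004
finger_force: 0.5
time: 6.73
eef_pos: [0.4922, 0.0965, 0.0482]
tcp_rot: [0.7, 0.714, 0.001, 0.0]
contact_force: [0.3, -0.6, 0.3]
opening: 1.001
finger_force: 0.3
[-96.48885485  54.38053597  48.18721906]
top []
scene []
```

View pics/t3.png

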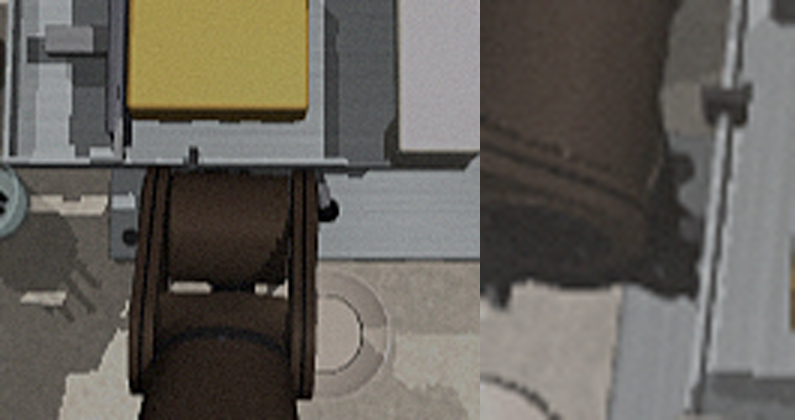

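```bash
cat > ball.py <<'E'
from fit2 import *
def ang(u,v):
    hub=F(sx,.14,(0,0,0))[0]; ax,d,e=Rz.apply([-.643,0,.766]),Rz.apply([-.766,0,-.643]),Rz.apply([0,1,0])
    o,w=ray("top",(u,v)); p=o+w*((hub-o)@ax)/(w@ax)-hub; return np.linalg.norm(p)*1000,np.degrees(np.arctan2(p@e,p@d))
E
python3 -c "
from ball import *
print(ang(330/3+189.67,210/3+159.67), S2(onz('top',(118/3+189.67,150/3+159.67),.262)))"
python3 -m handwheel '[[[0.0854,-0.006,0,0,0],[0.0854,0,-0.038,0,0],[0.0854,-0.04,0,0,0],[0.0854,-0.04,0,0,0],[0.0854,-0.027,0,0,0],[0.0854,0,0,0,0],[0.0854,0,0.019,0,0],[0.0854,0,0.019,0,0],[0.0854,0,0,0,0]]]'
```

```text
(np.float64(85.7136852494791), np.float64(-17.434862661876345)) [-36.68651611 137.36532759 262.        ]
time: 7.68
eef_pos: [0.4965, -0.0173, 0.0484]
tcp_rot: [0.701, 0.713, 0.001, 0.001]
contact_force: [0.6, -0.3, 0.5]
opening: 1.0
finger_force: 0.0
```

```bash
python3 -m handwheel '[[[0.0854,0.013,-0.003,0,0],[0.0854,0.013,0,0,0],[0.0854,0.013,0,0,0],[0.0854,0.013,0,0,0],[0.0854,0.013,0,0,0],[0.0854,0.013,0,0,0],[0.0854,0.013,0,0,0],[0.0854,0.013,0,0,0],[0.0854,0,0,0,0],[0.0854,0,0,0,0]]]'; python3 meas.py m2
```

```text
time: 8.52
eef_pos: [0.4874, 0.0883, 0.0474]
tcp_rot: [0.7, 0.714, -0.0, -0.001]
contact_force: [-0.3, 0.1, -0.6]
opening: 1.0
finger_force: 0.0
[-101.44132448   46.3218471    47.44418444]
top pusher_pointer 0.62 [-42.7 107.2 260. ]
top marker_edge 0.59 [-37.5  80.6 260. ]
scene pusher_pointer 0.68 [-36.9 109.9 260. ]
scene marker_edge 0.64 [-43.5  81.2 260. ]
```

View pics/m2_top.png

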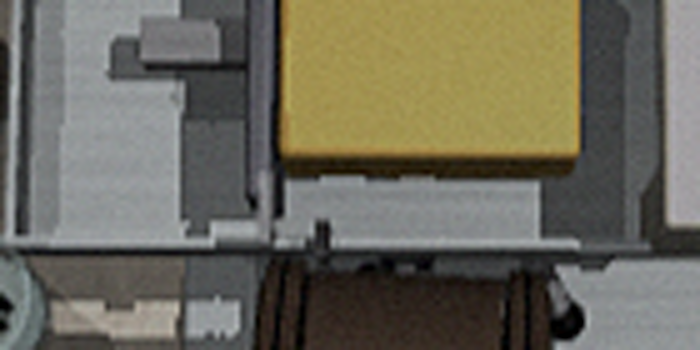

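```bash
python3 -c "
from ball import *
print(ang(570/5+189.6,318/5+164.6))"
python3 -m handwheel '[[[0.0854,-0.006,0,0,0],[0.0854,0,-0.034,0,0],[0.0854,-0.036,0,0,0],[0.0854,-0.036,0,0,0],[0.0854,-0.034,0,0,0],[0.0854,0,0,0,0],[0.0854,0,0.019,0,0],[0.0854,0,0.019,0,0],[0.0854,0,0,0,0]]]'
```

```text
(np.float64(84.97601571304959), np.float64(-24.768327840850223))
time: 9.57
eef_pos: [0.4978, -0.0257, 0.0486]
tcp_rot: [0.701, 0.713, 0.001, 0.001]
contact_force: [0.1, -0.2, -0.2]
opening: 0.998
finger_force: 0.0
```

```bash
python3 -m handwheel '[[[0.0854,0.012,-0.003,0,0],[0.0854,0.013,0,0,0],[0.0854,0.013,0,0,0],[0.0854,0.013,0,0,0],[0.0854,0.013,0,0,0],[0.0854,0.013,0,0,0],[0.0854,0.013,0,0,0],[0.0854,0,0,0,0],[0.0854,0,0,0,0]]]'; python3 meas.py m3; python3 - <<'E'
import cv2,numpy as np
a=cv2.imread("pics/m3_top.png");b=cv2.imread("pics/m3_scene.png")
a=a[200:310,150:450];b=b[:450,80:330]
cv2.imwrite("pics/m3.png",np.hstack([cv2.resize(a,None,fx=1.8,fy=1.8)[:198],np.zeros((198,10,3),np.uint8)])) if 0 else None
A=cv2.resize(a,(540,198));c=np.zeros((600,800,3),np.uint8);c[:198,:540]=A;c[:450,545:795]=b;cv2.imwrite("pics/m3.png",c[:450])
E
```

```text
time: 10.32
eef_pos: [0.4887, 0.0663, 0.0473]
tcp_rot: [0.7, 0.714, -0.0, -0.001]
contact_force: [-1.2, 0.1, 0.6]
opening: 1.002
finger_force: 0.0
[-100.4885337    24.28318641   47.34957844]
top pusher_pointer 0.66 [-44.4  75.5 260. ]
scene pusher_pointer 0.65 [-39.1  88.5 260. ]
scene marker_edge 0.6 [-44.6  84.5 260. ]
```

View pics/m3.png

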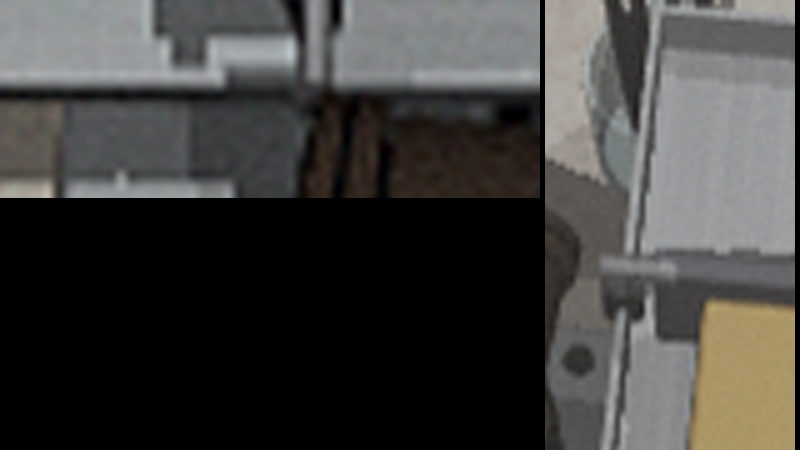

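```bash
python3 - <<'E'
from fit2 import *
im0=cv2.imread("pics/top0.png"); np.set_printoptions(linewidth=200)
g0=im0.mean(2)
for i in range(3): pass
n=[viewer.read_camera("top").mean(2) for _ in range(4)]; g3=np.mean(n,0)
np.save("g3.npy",g3)
m2=cv2.imread("pics/m2_top.png").mean(2)[2::5,2::5]
for nm,g,r,c in(("t0clip",g0,165,190),("m2",m2,0,0),("now",g3,165,190)):
    print(nm,"cols 238..262"); 
    for v in range(204,219): print(v,(g[v-165 if nm=="m2" else v, (238-190 if nm=="m2" else 238):(263-190 if nm=="m2" else 263)]).astype(int))
E
```

```text
t0clip cols 238..262
204 [114 118 116 116 114 118 113 112 119 114 116 112 116 115 116 108 113 116 111 118 118 116 116 115 110]
205 [118 115 122 117 116 120 117 119 125 118 119 121 116 122 113 125 119 120 119 116 120 119 121 117 119]
206 [120 114 119 118 116 116 117 116 118 125 119 120 124 122 122 121 122 118 125 125 124 123 124 122 119]
207 [120 113 117 117 124 115 118 118 119 118 116 119 118 117 121 125 125 121 118 120 123 124 124 121 119]
208 [116 117 121 117 120 120 115 118 121 119 116 118 115 122 126 102 105 106 125 119 121 117 120 119 121]
209 [119 124 122 121 121 118 122 124 118 121 120 123 123 124 129  57  60  50 133 127 120 120 121 123 117]
210 [119 117 111 115 117 117 117 122 121 119 120 117 123 123 135  33  28   9 111 121 120 119 120 118 124]
211 [118 118 117 120 114 116 119 113 121 119 119 119 119 126 137  34  35  21  91 126 120 112 117 117 112]
212 [128 132 125 129 127 130 117 113 115 117 116 115 120  90 101  35  36  22 117 118 130 133 123 125 128]
213 [150 144 143 144 151 149 145 138 145 139 142 146 147  63  71  37  37  19 136 125 151 146 147 144 148]
214 [ 92  93  93  8
[... 2725 characters left out ...]
4 164 165 166 172  62 129 128  70 137 135 132 133 134 135]
212 [164 112 120 120 112 165 147 114 117 123 117 118 117 121 128  56 135 131  71 139 137 135 133 133 134]
213 [169 158 163 159 160 170 164  75  80  83  82  81  81  81  84  62 117 117  77 145 141 141 141 138 137]
214 [101 101 104 104 104 103 110  50  56  57  53  58  59  58  64  54  69  63  47  93  95  91  89  95  89]
215 [20 17 21 21 22 20 24 27 30 29 30 28 30 27 32 56 52 40  7 28 26 12 13 30 28]
216 [62 55 56 42 42 44 43 49 48 46 49 47 47 45 47 46 33 25 16 24 24  1 15 20 22]
217 [84 80 82 54 57 61 57 55 57 61 61 58 58 61 60 39 17  4 27 25 32  2 28 28 31]
218 [82 82 84 59 59 61 63 63 61 58 62 60 61 59 63 58 60  4 32 32 29  4 32 32 36]
```

```bash
python3 - <<'E'
from fit2 import *
np.set_printoptions(linewidth=200)
g0=cv2.imread("pics/scene0.png").mean(2)
g3=np.mean([viewer.read_camera("scene").mean(2) for _ in range(4)],0)
cv2.imwrite("pics/s3raw.png",g3)
for nm,g in(("t0",g0),("now",g3)):
    print(nm,"cols 266..284")
    for v in range(154,178): print(v,g[v,266:285].astype(int))
# predicted pixels for clip y=Y lead edge, at x=-45 center(-53..-37)
for z in(.241,.255,.269,.271,.29):
    W=lambda x,y:F(sx,0,(x,y,z*1000))
    print(z,"top",[proj("top",W(-45,y))[0].round(1).tolist() for y in(76,80,84)],"scene",[proj("scene",W(-45,y))[0].round(1).tolist() for y in(76,80,84)])
E
```

```text
t0 cols 266..284
154 [137 136 134 132 133 131 132 139 136 137 135 141 147  98  65 129 126 129 127]
155 [134 134 137 132 131 132 130 135 132 134 130 141 147  83  83 126 127 129 127]
156 [135 134 136 134 131 133 135 134 136 134 131 144 148  87 109 128 131 129 126]
157 [133 133 138 134 135 137 133 136 134 137 135 145 149  77 115 129 128 129 127]
158 [131 129 133 134 135 136 133 133 135 136 136 147 150  64 125 126 128 128 129]
159 [131 131 132 138 135 134 136 136 135 135 138 144 140  63 125 127 127 126 128]
160 [132 130 135 138 135 137 137 141 137 135 139 145 127  61 123 129 130 127 129]
161 [135 134 135 137 138 137 143 139 137 135 137 147 121  62 125 130 128 124 130]
162 [139 135 135 134 140 139 138 136 134 136 144 147 106  63 122 129 127 128 132]
163 [134 137 138 139 138 139 136 133 139 142 149 149  96  84 125 129 128 126 130]
164 [134 133 134 136 135 137 146 143 151 154 148 148  88 113 124 129 129 127 130]
165 [135 141 143 144 142 143 143 143 144 143 147 146  86 122 118 113 129 128 129]
166 [144 154 153 152 148 156 113 109 106 105 126 123  78 109  85  75 126 128 129]
167 [152 152 155 
[... 2838 characters left out ...]
 141  92  64]
0.241 top [[257.7, 214.9], [255.9, 214.9], [254.1, 214.9]] scene [[274.3, 175.7], [274.5, 173.9], [274.7, 172.1]]
0.255 top [[257.5, 214.0], [255.6, 214.0], [253.8, 214.0]] scene [[274.1, 173.1], [274.3, 171.3], [274.5, 169.5]]
0.269 top [[257.2, 213.2], [255.3, 213.2], [253.5, 213.2]] scene [[273.9, 170.4], [274.1, 168.5], [274.3, 166.7]]
0.271 top [[257.2, 213.1], [255.3, 213.0], [253.4, 213.0]] scene [[273.8, 170.0], [274.1, 168.1], [274.3, 166.3]]
0.29 top [[256.8, 211.8], [254.9, 211.8], [253.0, 211.8]] scene [[273.5, 166.2], [273.8, 164.3], [274.0, 162.4]][ WARN:0@1.648] global loadsave.cpp:1063 imwrite_ Unsupported depth image for selected encoder is fallbacked to CV_8U.
```

```bash
cat > prof.py <<'E'
from fit2 import *
np.set_printoptions(linewidth=200)
print(S2(get_state()['eef_pos']))
g=np.mean([viewer.read_camera("top").mean(2) for _ in range(4)],0); s=np.mean([viewer.read_camera("scene").mean(2) for _ in range(4)],0)
for v in(206,210,211,212): print(v,g[v,248:262].astype(int))
print(s[157:172,274].astype(int),s[157:172,275].astype(int))
E
python3 -m handwheel '[[[0.0854,-0.009,0.002,0,0],[0.0854,-0.009,0.002,0,0],[0.0854,-0.009,0.002,0,0],[0.0854,-0.009,0,0,0],[0.0854,-0.009,0,0,0],[0.0854,-0.006,0,0,0],[0.0854,-0.002,0,0,0],[0.0854,-0.002,0,0,0],[0.0854,-0.002,0,0,0],[0.0854,-0.002,0,0,0],[0.0854,0,0,0,0]]]'; python3 prof.py
```

```text
time: 11.93
eef_pos: [0.4976, 0.0065, 0.0482]
tcp_rot: [0.701, 0.713, 0.0, -0.0]
contact_force: [-1.9, 4.1, 2.0]
opening: 1.001
finger_force: 2.2
[-92.6822976  -35.65973852  48.23656993]
206 [ 91  83   9  64 131 135  69   8 154 142 139 140 138 140]
210 [167 168 170 146 120 133  69  11 125 142 136 135 136 136]
211 [165 165 167 148 123 134  59  17 101 139 135 131 133 135]
212 [121 123 121 123 131 137  59  17 132 136 134 134 135 134]
[146 145 140 134 125  94  96 126 117  86  67  62  53  54  51] [148 148 140 134 130 107  81  83  82  79  74  63  53  53  57]
```

```bash
python3 -m handwheel '[[[0.0854,0.009,-0.002,0,0],[0.0854,0.009,-0.002,0,0],[0.0854,0.009,-0.002,0,0],[0.0854,0.009,0,0,0],[0.0854,0.008,0,0,0],[0.0854,0.002,0,0,0],[0.0854,0.002,0,0,0],[0.0854,0.002,0,0,0],[0.0854,0.002,0,0,0],[0.0854,0,0,0,0],[0.0854,0,0,0,0]]]'; python3 prof.py
```

```text
time: 13.25
eef_pos: [0.4909, 0.058, 0.0481]
tcp_rot: [0.701, 0.713, 0.0, 0.0]
contact_force: [-0.3, -3.7, 0.8]
opening: 1.0
finger_force: 1.3
[-98.4692397   15.9549262   48.11291344]
206 [ 87  93  77   0  95 132 134  42  38 150 143 140 141 139]
210 [165 167 166 167 133 123 128  38 123 138 136 136 136 133]
211 [164 164 164 166 133 124 132  37  97 138 134 132 133 133]
212 [117 120 121 121 123 127 135  34 125 141 132 132 133 135]
[ 85  84  94 120 133 119  90  86  87  74  70  60  50  50  47] [ 87  84  94 120 134 124  98  88  78  78  75  64  50  47  54]
```

```bash
python3 -m handwheel '[[[0.0854,0.001,0,0,0],[0.0854,0.001,0,0,0],[0.0854,0,0,0,0],[0.0854,0,0,0,0]]]'; python3 - <<'E'
exec(open("prof.py").read())
c=lambda im,y,x:cv2.resize(im[y:y+50,x:x+60],None,fx=6,fy=6,interpolation=cv2.INTER_CUBIC)
cv2.imwrite("pics/f.png",np.hstack([c(viewer.read_camera("top"),185,225),c(viewer.read_camera("scene"),145,255)]))
for n in("top","scene"):
  for k in("pusher_pointer","marker_edge"): print(n,k,[(np.round(np.array(d["xy"])*[560,420],1),round(d["confidence"],2)) for d in viewer.pinpoint(n,k)])
E
```

```text
time: 13.98
eef_pos: [0.4905, 0.0602, 0.0479]
tcp_rot: [0.701, 0.714, 0.0, 0.0]
contact_force: [-0.6, -3.9, 2.4]
opening: 0.998
finger_force: 2.0
[-98.8361947   18.18058097  47.87165693]
206 [ 87  91  95  14  28 133 131  74   4 151 144 137 138 138]
210 [163 164 164 169 145 123 125  73 119 141 136 137 136 137]
211 [166 164 165 168 147 123 128  77  93 136 133 131 133 131]
212 [121 117 118 117 121 128 132  73 123 136 134 134 133 133]
[ 87  84  88 114 135 128 104  85  84  73  72  65  51  48  48] [ 84  86  83 108 134 129 106  80  80  77  78  69  51  47  55]
top pusher_pointer [(array([257.2, 212.8]), 0.93), (array([187.1, 227.1]), 0.71)]
top marker_edge []
scene pusher_pointer [(array([277.4, 167.8]), 0.92)]
scene marker_edge [(array([275.8, 168.7]), 0.54), (array([271.7, 190.8]), 0.18)]
```

View pics/f.png

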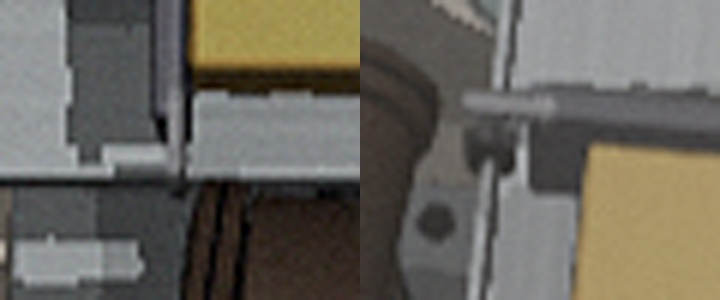

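```bash
python3 -m handwheel '[[[0.0854,-0.006,0,0,0],[0.0854,0,-0.02,0,0],[0.0854,0,-0.02,0,0],[0.0854,0,0,-0.039,0],[0.0854,0,0,-0.039,0],[0.0854,0,0,-0.039,0],[0.0854,0,0,-0.039,0],[0.0854,0,0,-0.039,0],[0.0854,0,0,-0.039,0],[0.0854,0,0,0,0]]]'; python3 prof.py;  python3 -m handwheel '[[[0,-0.038,0,0,0],[0,-0.038,0,0,0],[0,-0.038,0,0,0],[0,-0.038,0,0,0],[0,-0.038,0,0,0],[0,-0.038,0.01,0,0],[0,-0.036,0.01,0,0],[0,-0.036,0.015,0,0],[0,0,0,0,7.16],[0,0,0,0,7.16],[0,0,0,0,7.16],[0,0,0,0,7.16]]]';python3 -m handwheel '[[[0,0,0,0,7.16],[0,0,0,0,7.16],[0,0,0,0,7.16],[0,0,0,0,7.16],[0,0,0,0,7.16],[0,0,0,0,7.16],[0,0,0,0,7.16],[0,0,0,0,7.16],[0,0,0,0,7.16],[0,0,0,0,2.5],[0,0,0,0,0]]]'; python3 -c "
from fit2 import *
s=get_state();P=s['eef_pos'];print(R.from_quat(s['tcp_rot']).as_matrix().round(3)[:2,:2])
r=R.from_euler('z',-.079).inv();print(r.apply(P-np.array([.5196,-.2497,.012])))"
```

```text
time: 15.52
eef_pos: [0.454, 0.054, 0.2909]
tcp_rot: [0.7, 0.714, 0.005, 0.005]
contact_force: [0.5, 0.1, 1.0]
opening: 0.997
finger_force: 0.0
[-135.43310226   12.54314448  290.8643333 ]
206 [ 85  89  98  13  25 137 133  73   7 153 141 138 138 138]
210 [163 165 167 168 147 123 128  74 119 141 137 137 135 135]
211 [165 165 167 166 145 122 125  77  94 136 135 133 133 133]
212 [120 118 121 117 122 127 131  75 124 137 133 134 131 134]
[ 86  85  88 116 136 130 107  88  88  77  74  67  53  53  50] [ 85  87  84 107 136 130 107  82  79  80  80  69  53  50  55]
time: 16.92
eef_pos: [0.4905, -0.2459, 0.28]
tcp_rot: [0.857, 0.515, -0.0, -0.001]
contact_force: [-0.0, 0.2, -0.3]
opening: 0.003
finger_force: 0.0
time: 17.83
eef_pos: [0.4906, -0.2454, 0.2804]
tcp_rot: [0.999, -0.04, -0.001, -0.001]
contact_force: [0.1, -0.1, 0.4]
opening: -0.0
finger_force: 0.0
[[ 0.997 -0.08 ]
 [-0.08  -0.997]]
[-0.02927587  0.00198734  0.26839517]
```

```bash
python3 -m handwheel '[[[0,0,0.002,0.035,0],[0,0,0,0.035,0],[0,0,0,0.029,0],[0,0,0,0,0],[0,0.01,0,0,0],[0,0.01,0,0,0],[0,0.01,0,0,0],[0,0.01,0,0,0],[0,0,0,0,0]]]'; python3 -m handwheel '[[[0,0.008,0,0,0],[0,0.006,0,0,0],[0,0,0,0,0]]]';python3 -m handwheel '[[[0,0.003,0,0,0],[0,0.003,0,0,0],[0,0,0,0,0]]]'
```

```text
time: 18.58
eef_pos: [0.5336, -0.2517, 0.1849]
tcp_rot: [0.999, -0.039, 0.002, 0.001]
contact_force: [-0.6, -0.6, 0.4]
opening: -0.002
finger_force: 0.0
time: 18.83
eef_pos: [0.5456, -0.2521, 0.183]
tcp_rot: [0.999, -0.039, 0.0, 0.0]
contact_force: [-0.3, 0.0, -0.1]
opening: -0.004
finger_force: 0.0
time: 19.08
eef_pos: [0.5508, -0.2525, 0.1827]
tcp_rot: [0.999, -0.04, 0.0, -0.0]
contact_force: [-0.1, -0.0, 0.4]
opening: -0.001
finger_force: 0.0
```

```bash
python3 -m handwheel '[[[0,0.004,0,0,0],[0,0,0,0,0],[0,0,0,0,0]]]';python3 -m handwheel '[[[0,0.004,0,0,0],[0,0,0,0,0],[0,0,0,0,0]]]'; python3 - <<'E'
from fit2 import *
for n in("top","scene"):
  viewer.read_camera(n); print(n,[(np.round(np.array(d["xy"])*[560,420],1),round(d["confidence"],2)) for d in viewer.pinpoint(n,"lock_lever_tip")])
X=(.5196,-.2497,-.079)
for q in(0,.6,1.0,1.25): 
  P=F(X,.012,(30+50*np.sin(q-.6),0,144+50*np.cos(q-.6))); print(q,proj("top",P).round(1),proj("scene",P).round(1))
E
```

```text
time: 19.33
eef_pos: [0.5546, -0.2528, 0.1827]
tcp_rot: [0.999, -0.04, -0.0, 0.0]
contact_force: [-0.1, -0.2, -0.5]
opening: -0.002
finger_force: 0.0
time: 19.58
eef_pos: [0.5587, -0.2531, 0.1827]
tcp_rot: [0.999, -0.04, 0.0, -0.0]
contact_force: [0.5, -0.1, 0.1]
opening: 0.001
finger_force: 0.0
top [(array([414.8, 229.9]), 0.58)]
scene [(array([224.3, 246.5]), 0.23)]
0 [[417.7 230.3]] [[239.9 360.4]]
0.6 [[419.6 217.8]] [[253.9 363.3]]
1.0 [[419.4 209.7]] [[264.  365.4]]
1.25 [[418.8 205.5]] [[269.7 366.5]]
```

```bash
python3 -m handwheel '[[[0,-0.005,0,-0.035,0],[0,0,0,-0.035,0],[0,-0.03,0,-0.035,0],[0,-0.035,0,-0.035,0],[0,-0.035,0,0,0],[0,-0.035,0,0,0],[0,-0.02,0,0,0],[0,0,0,0,0]]]'; python3 - <<'E'
from fit2 import *
for n in("top","scene"):
  viewer.read_camera(n)
  for k in("lock_lever_tip","lock_lever"):
    try: print(n,k,[(np.round(np.array(d["xy"])*[560,420],1),round(d["confidence"],2)) for d in viewer.pinpoint(n,k)])
    except Exception as e: print(e)
  print(n,[(np.round(np.array(d["extent"])*[560,420,560,420],1),round(d["confidence"],2)) for d in viewer.look_for(n,"lock_lever")])
E
```

```text
time: 20.45
eef_pos: [0.4049, -0.2408, 0.3147]
tcp_rot: [0.999, -0.041, 0.0, 0.001]
contact_force: [0.0, 0.0, 0.5]
opening: -0.0
finger_force: 0.0
top lock_lever_tip [(array([415.9, 230.5]), 0.49)]
it knows: jar, jug, lock_lever_tip, marker_edge, paddle_pad, plate, power_unit, pusher_pointer, slicer, tray_edge, wheel_hub
top [(array([405.8, 219.2,  17.5,  13.3]), 0.51), (array([420.5, 216.3,   9.4,  43.9]), 0.29)]
scene lock_lever_tip []
it knows: jar, jug, lock_lever_tip, marker_edge, paddle_pad, plate, power_unit, pusher_pointer, slicer, tray_edge, wheel_hub
scene [(array([274.8, 146.9,  84.4,  92.5]), 0.53), (array([239.5, 356.9,  19.3,  17.9]), 0.52), (array([326.5, 104.2,  21. ,  13.8]), 0.52)]
```

```bash
python3 - <<'E'
from fit2 import *
r=R.from_euler('z',-.079).inv(); U=lambda P:(r.apply(P-np.array([.5196,-.2497,.0]))*1000).round(1)
for z in(.15,.17,.19): print(z,U(onz("top",(414.5,226),z)),U(onz("scene",(249,366),z)))
print(U(onz("top",(414.5,232.5),.19)),U(onz("scene",(239.5,366),.19)))
def res4(x,L): return res(x[:3],x[3],L)
L=[("top",T(714,480),(-100,-21,142)),("top",T(724,252),(90,-21,142)),("scene",S(25,483),(-100,21,142)),("scene",S(16,522),(-100,-21,142)),("scene",S(200,517),(90,21,142)),("scene",S(193,562),(90,-21,142))]
q=least_squares(res4,(.52,-.25,-.08,.012),args=(L,),loss="soft_l1");print(q.x,q.fun.round(1))
print(U(get_state()["eef_pos"]))
E
```

```text
0.15 [ 17.6  -7.  150. ] [ 17.4  -6.9 150. ]
0.17 [ 14.8  -0.8 170. ] [ 19.   -6.8 170. ]
0.19 [ 12.1   5.5 190. ] [ 20.7  -6.8 190. ]
[ -3.1   4.7 190. ] [  2.7 -10.4 190. ]
[ 0.51880023 -0.25010966 -0.07795134 -0.00216035] [-1.   1.1 -0.5 -0.3 -1.  -0.5 -1.6  0.8  2.1  1.1  1.5 -0.1]
[-1.118e+02 -3.000e-01  3.136e+02]
```

```bash
python3 - <<'E'
from fit2 import *
L=[("top",T(714,480),(-100,-21,142)),("top",T(724,252),(90,-21,142)),("scene",S(25,483),(-100,21,142)),("scene",S(16,522),(-100,-21,142)),("scene",S(200,517),(90,21,142)),("scene",S(193,562),(90,-21,142)),
  ("top",(396.1,237.7),(0,0,0)),("scene",(246.9,364.8),(0,0,0)),("top",(428.1,249.),(-35,-43,115)),("scene",(220.8,377.1),(-35,-43,115)),("top",(415.8,228.5),(1.8,0,185.3)),("scene",(239.2,363.4),(1.8,0,185.3)),
  ("top",(414.5,226),(16,0,165)),("scene",(249,366),(16,0,165))]
for z in(0,.006,.012):
  q=least_squares(res,(.52,-.25,-.08),args=(z,L),loss="soft_l1");print(z,q.cost,q.x.round(4)); print(q.fun.reshape(-1,2).round(1).tolist())
E
```

```text
0 19.975179280595096 [ 0.5194 -0.2516 -0.0807]
[[-0.2, 0.9], [0.5, -0.7], [-1.0, 0.1], [-1.6, 1.4], [2.3, 2.0], [1.7, 0.8], [-1.3, 0.1], [0.4, -1.7], [-4.0, 1.0], [0.7, 2.7], [1.0, 2.4], [1.0, -1.9], [-0.2, -0.2], [-0.8, -2.8]]
0.006 20.64862257987268 [ 0.5195 -0.2507 -0.0793]
[[0.3, 0.8], [0.9, -1.2], [-1.4, -0.4], [-2.0, 1.0], [2.4, 1.4], [1.8, 0.3], [-1.0, -0.1], [0.3, -2.2], [-3.5, 0.8], [0.5, 2.3], [1.5, 2.1], [0.8, -2.5], [0.3, -0.5], [-0.9, -3.4]]
0.012 22.79211188397275 [ 0.5197 -0.25   -0.0797]
[[0.8, 0.7], [1.5, -1.7], [-1.8, -1.0], [-2.5, 0.5], [2.5, 1.0], [1.9, 0.1], [-0.7, -0.4], [0.2, -2.5], [-3.0, 0.6], [0.2, 2.0], [2.0, 1.8], [0.7, -2.9], [0.8, -0.9], [-1.0, -3.8]]
```

```bash
python3 -m handwheel '[[[0,0.027,0.002,0.036,0],[0,0.027,0,0.036,0],[0,0.026,0,0.036,0],[0,0,0,0.036,0],[0,0,0,0,0],[0,0,0,0,0]]]'; python3 -m handwheel '[[[0,0.008,0,0,0],[0,0.008,0,0,0],[0,0.008,0,0,0],[0,0,0,0,0]]]'; python3 -m handwheel '[[[0,0.008,0,0,0],[0,0.008,0,0,0],[0,0,0,0,0]]]'
```

```text
time: 21.25
eef_pos: [0.4805, -0.2475, 0.1747]
tcp_rot: [0.999, -0.039, -0.003, -0.002]
contact_force: [0.3, -0.6, -0.3]
opening: 0.001
finger_force: 0.0
time: 21.58
eef_pos: [0.5078, -0.2518, 0.1802]
tcp_rot: [0.999, -0.039, 0.002, 0.001]
contact_force: [0.6, 0.1, 0.2]
opening: -0.002
finger_force: 0.0
time: 21.83
eef_pos: [0.5226, -0.2523, 0.178]
tcp_rot: [0.999, -0.039, 0.001, 0.0]
contact_force: [0.2, 0.2, 0.4]
opening: 0.001
finger_force: 0.0
```

```bash
python3 -m handwheel '[[[0,0,0,-0.02,0],[0,-0.02,0,0,0],[0,-0.02,0,0,0],[0,0,0,0.016,0],[0,0,0,0.016,0],[0,0,0,0,0],[0,0,0,0,0]]]'
```

```text
time: 22.42
eef_pos: [0.4808, -0.2484, 0.1646]
tcp_rot: [0.999, -0.04, -0.001, -0.001]
contact_force: [0.7, -0.5, 0.0]
opening: 0.004
finger_force: 0.0
```

```bash
python3 -m handwheel '[[[0,0.008,0,0,0],[0,0.008,0,0,0],[0,0.008,0,0,0],[0,0,0,0,0]]]'; python3 -m handwheel '[[[0,0.008,0,0,0],[0,0.008,0,0,0],[0,0,0,0,0]]]'; python3 -m handwheel '[[[0,0.007,0,0,0],[0,0.007,0,0,0],[0,0,0,0,0]]]'
```

```text
time: 22.75
eef_pos: [0.5075, -0.2513, 0.1665]
tcp_rot: [0.999, -0.039, 0.001, 0.001]
contact_force: [-0.4, 0.5, 0.9]
opening: -0.0
finger_force: 0.0
time: 23.0
eef_pos: [0.5227, -0.2526, 0.1714]
tcp_rot: [0.999, -0.039, 0.0, 0.001]
contact_force: [-7.8, 4.6, 17.6]
opening: 0.001
finger_force: 9.7
time: 23.25
eef_pos: [0.5411, -0.2544, 0.1746]
tcp_rot: [0.999, -0.04, 0.007, 0.002]
contact_force: [0.6, 4.7, 21.6]
opening: -0.0
finger_force: 10.7
```

```bash
python3 -m handwheel '[[[0,0,0,-0.02,0],[0,-0.02,0,0,0],[0,-0.03,0,0,0],[0,-0.01,0,0,0],[0,0,0,0.015,0],[0,0,0,0.02,0],[0,0,0,0,0],[0,0,0,0,0]]]'; python3 - <<'E'
from fit2 import *
for n in("top","scene"):
  viewer.read_camera(n)
  print(n,[(np.round(np.array(d["xy"])*[560,420],1),round(d["confidence"],2)) for d in viewer.pinpoint(n,"lock_lever_tip")],[(np.round(np.array(d["extent"])*[560,420,560,420],1),round(d["confidence"],2)) for d in viewer.look_for(n,"lock_lever")])
E
```

```text
time: 23.92
eef_pos: [0.475, -0.2478, 0.1493]
tcp_rot: [0.999, -0.04, -0.001, -0.001]
contact_force: [0.5, -0.2, -0.0]
opening: 0.0
finger_force: 0.0
top [(array([418.8, 216.4]), 0.61)] []
scene [(array([276.2, 165.2]), 0.64), (array([255.8, 364.1]), 0.53)] [(array([251. , 361.3,   8.4,  13.4]), 0.6)]
```

```bash
python3 -m handwheel '[[[0,0,0,-0.02,0],[0,0.016,0,0,0],[0,0.016,0,0,0],[0,0.014,0,0,0],[0,0,0,0,0]]]'; python3 -m handwheel '[[[0,0.007,0,0,0],[0,0.006,0,0,0],[0,0,0,0,0]]]'; python3 -m handwheel '[[[0,0.005,0,0,0],[0,0.005,0,0,0],[0,0,0,0,0]]]'
```

```text
time: 24.63
eef_pos: [0.5233, -0.2524, 0.1714]
tcp_rot: [0.999, -0.039, 0.001, 0.001]
contact_force: [-0.9, -0.5, 1.0]
opening: 0.0
finger_force: 0.0
time: 24.88
eef_pos: [0.5348, -0.2531, 0.1705]
tcp_rot: [0.999, -0.04, 0.0, 0.0]
contact_force: [-0.6, 1.1, 0.0]
opening: 0.007
finger_force: 0.0
time: 25.13
eef_pos: [0.5444, -0.2538, 0.1701]
tcp_rot: [0.999, -0.04, -0.0, -0.0]
contact_force: [-0.4, -0.2, -0.8]
opening: 0.002
finger_force: 0.0
```

```bash
python3 -m handwheel '[[[0,0.004,0,0,0],[0,0.004,0,0,0],[0,0,0,0,0]]]'; python3 -m handwheel '[[[0,0.003,0,0,0],[0,0.003,0,0,0],[0,0,0,0,0]]]'; python3 - <<'E'
from fit2 import *
for n in("top","scene"):
  viewer.read_camera(n)
  print(n,[(np.round(np.array(d["xy"])*[560,420],1),round(d["confidence"],2)) for d in viewer.pinpoint(n,"lock_lever_tip")],[(np.round(np.array(d["extent"])*[560,420,560,420],1),round(d["confidence"],2)) for d in viewer.look_for(n,"lock_lever")])
E
```

```text
time: 25.38
eef_pos: [0.5527, -0.2545, 0.1703]
tcp_rot: [0.999, -0.04, 0.0, -0.0]
contact_force: [0.1, 0.6, -0.6]
opening: 0.002
finger_force: 0.1
time: 25.63
eef_pos: [0.5588, -0.255, 0.1706]
tcp_rot: [0.999, -0.04, 0.0, 0.0]
contact_force: [-1.2, -0.0, 0.2]
opening: -0.001
finger_force: 0.1
top [(array([417.1, 207.8]), 0.54)] []
scene [] []
```

```bash
python3 -m handwheel '[[[0,0.003,0,0,0],[0,0.003,0,0,0],[0,0,0,0,0]]]'; python3 -m handwheel '[[[0,0.003,0,0,0],[0,0.002,0,0,0],[0,0,0,0,0]]]'; python3 -m handwheel '[[[0,0.002,0,0,0],[0,0.002,0,0,0],[0,0,0,0,0]]]'
```

```text
time: 26.18
eef_pos: [0.5648, -0.2555, 0.1705]
tcp_rot: [0.999, -0.04, 0.0, 0.0]
contact_force: [0.3, -0.8, -0.5]
opening: -0.002
finger_force: 0.0
time: 26.43
eef_pos: [0.5696, -0.2558, 0.1704]
tcp_rot: [0.999, -0.04, 0.0, 0.0]
contact_force: [0.4, 0.7, -0.6]
opening: -0.001
finger_force: 0.1
time: 26.68
eef_pos: [0.5735, -0.2562, 0.1704]
tcp_rot: [0.999, -0.04, 0.0, 0.0]
contact_force: [0.4, -0.3, -0.2]
opening: 0.001
finger_force: 0.1
```

```bash
python3 -m handwheel '[[[0,0,0,-0.03,0],[0,-0.03,0,0,0],[0,-0.036,0,0,0],[0,0,0,0,0],[0,0,0,0.025,0],[0,0,0,0.025,0],[0,0,0,0,0],[0,0,0,0,0]]]'; python3 - <<'E'
from fit2 import *
for n in("top","scene"):
  viewer.read_camera(n)
  print(n,[(np.round(np.array(d["xy"])*[560,420],1),round(d["confidence"],2)) for d in viewer.pinpoint(n,"lock_lever_tip")],[(np.round(np.array(d["extent"])*[560,420,560,420],1),round(d["confidence"],2)) for d in viewer.look_for(n,"lock_lever")])
E
```

```text
time: 27.35
eef_pos: [0.5064, -0.2502, 0.149]
tcp_rot: [0.999, -0.04, -0.001, -0.001]
contact_force: [0.0, 0.1, 0.7]
opening: 0.001
finger_force: 0.0
top [(array([417.4, 207.5]), 0.56)] [(array([407.9, 206.6,  17.5,  17.9]), 0.72)]
scene [(array([266.9, 366.9]), 0.79)] [(array([252. , 360.3,  17.6,  16.4]), 0.79)]
```

```bash
python3 -m handwheel '[[[0,0.01,0,0,0],[0,0.01,0,0,0],[0,0.006,0,0,0],[0,0,0,0,0]]]'; python3 -m handwheel '[[[0,0.003,0,0,0],[0,0.003,0,0,0],[0,0,0,0,0]]]'; python3 -m handwheel '[[[0,0.002,0,0,0],[0,0.002,0,0,0],[0,0,0,0,0]]]'
```

```text
time: 27.98
eef_pos: [0.5349, -0.2531, 0.1507]
tcp_rot: [0.999, -0.039, 0.001, 0.0]
contact_force: [0.5, 0.4, -0.2]
opening: 0.003
finger_force: 0.0
time: 28.23
eef_pos: [0.5396, -0.2534, 0.1503]
tcp_rot: [0.999, -0.04, -0.0, -0.0]
contact_force: [0.1, -0.3, 0.3]
opening: 0.002
finger_force: 0.0
time: 28.48
eef_pos: [0.5434, -0.2538, 0.1505]
tcp_rot: [0.999, -0.04, 0.0, 0.0]
contact_force: [0.2, -0.2, -0.1]
opening: 0.0
finger_force: 0.0
```

```bash
python3 -m handwheel '[[[0,0.003,0,0,0],[0,0,0,0,0],[0,0,0,0,0]]]'; python3 -m handwheel '[[[0,0.003,0,0,0],[0,0,0,0,0],[0,0,0,0,0]]]'; python3 -m handwheel '[[[0,0.003,0,0,0],[0,0,0,0,0],[0,0,0,0,0]]]'
```

```text
time: 28.73
eef_pos: [0.5463, -0.254, 0.1505]
tcp_rot: [0.999, -0.04, 0.0, 0.0]
contact_force: [-0.7, 0.2, 0.1]
opening: -0.001
finger_force: 0.0
time: 28.98
eef_pos: [0.5493, -0.2542, 0.1504]
tcp_rot: [0.999, -0.04, -0.0, -0.0]
contact_force: [0.7, -0.7, -0.9]
opening: 0.003
finger_force: 0.0
time: 29.23
eef_pos: [0.5519, -0.2543, 0.1501]
tcp_rot: [0.999, -0.04, -0.001, -0.0]
contact_force: [-2.7, -0.7, -0.5]
opening: 0.0
finger_force: 0.6
```

Contact now; press on to the stop.

```bash
python3 -m handwheel '[[[0,0.002,0,0,0],[0,0,0,0,0],[0,0,0,0,0]]]'; python3 -m handwheel '[[[0,0.002,0,0,0],[0,0,0,0,0],[0,0,0,0,0]]]'; python3 -m handwheel '[[[0,0.001,0,0,0],[0,0,0,0,0],[0,0,0,0,0]]]'
```

```text
time: 29.48
eef_pos: [0.5532, -0.2544, 0.15]
tcp_rot: [0.999, -0.04, -0.001, -0.0]
contact_force: [-4.7, 0.4, 1.1]
opening: -0.001
finger_force: 2.2
time: 29.73
eef_pos: [0.5533, -0.2544, 0.1499]
tcp_rot: [0.999, -0.039, -0.004, -0.001]
contact_force: [-9.7, 1.1, 3.1]
opening: 0.002
finger_force: 5.1
time: 29.98
eef_pos: [0.5534, -0.2544, 0.1499]
tcp_rot: [0.999, -0.039, -0.005, -0.001]
contact_force: [-12.6, 0.7, 4.6]
opening: 0.001
finger_force: 6.6
```

```bash
python3 -m handwheel '[[[0,-0.005,0,0,0],[0,-0.012,0,0,0],[0,0,0,-0.036,0],[0,0,0,-0.036,0],[0,0,0,-0.036,0],[0.0854,-0.026,0.011,0,0],[0.0854,-0.026,0,0,0],[0.0854,0,0,0,0],[0.0854,0,0,0,0],[0.0854,0,0,0,0],[0.0854,0,0,0,0]]]'; python3 - <<'E'
from fit2 import *
for n in("top","scene"):
  viewer.read_camera(n)
  print(n,[(np.round(np.array(d["xy"])*[560,420],1),round(d["confidence"],2)) for d in viewer.pinpoint(n,"lock_lever_tip")])
s=get_state();r=R.from_euler('z',-.08).inv();print((r.apply(s["eef_pos"]-np.array([.5195,-.252,0]))*1000).round(1),s["opening"])
E
```

```text
time: 30.9
eef_pos: [0.4885, -0.2604, 0.2585]
tcp_rot: [0.999, -0.039, 0.001, 0.0]
contact_force: [-0.2, -0.1, -0.0]
opening: 0.844
finger_force: 0.0
top [(array([415.6, 207.2]), 0.73)]
scene [(array([267.8, 368.6]), 0.49), (array([272.3, 193.1]), 0.26)]
[-30.7 -10.8 258.2] 0.9994865236841668
```

```bash
python3 -m handwheel '[[[0.0854,-0.004,0,0.035,0],[0.0854,0,0,0.035,0],[0.0854,0,0,0.03,0],[0.0854,0,0,0,0],[0.0854,0,0,0,0]]]'; python3 -m handwheel '[[[0.0854,0,0,0.02,0],[0.0854,0,0,0.02,0],[0.0854,0,0,0.02,0],[0.0854,0,0,0.006,0],[0.0854,0,0,0,0],[0.0854,0,0,0,0]]]'
```

```text
time: 31.52
eef_pos: [0.4827, -0.2592, 0.1567]
tcp_rot: [0.999, -0.04, -0.002, -0.001]
contact_force: [0.6, -0.2, 1.3]
opening: 0.998
finger_force: 0.0
time: 32.02
eef_pos: [0.4848, -0.261, 0.0946]
tcp_rot: [0.999, -0.04, 0.001, 0.001]
contact_force: [-0.1, 0.3, -0.8]
opening: 0.999
finger_force: 0.0
```

```bash
python3 -m handwheel '[[[0.066,0,0,0.003,0],[0.066,0,0,0,0],[0.06,0,0,0,0],[0.06,0,0,0,0],[0.056,0,0,0,0],[0.056,0,0,0,0]]]' 25; python3 -m handwheel '[[[0.04,0,0,0,0],[0.04,0,0,0,0],[0.04,0,0,0,0],[0.04,0,0,0,0],[0.04,0,0,0,0],[0.04,0,0,0,0]]]' 25
```

```text
time: 32.52
eef_pos: [0.4846, -0.2557, 0.0923]
tcp_rot: [0.999, -0.041, 0.0, -0.005]
contact_force: [-2.2, 14.3, 13.6]
opening: 0.659
finger_force: 12.9
time: 33.02
eef_pos: [0.4847, -0.2538, 0.093]
tcp_rot: [0.999, -0.041, -0.0, -0.007]
contact_force: [-2.9, 21.1, 18.5]
opening: 0.612
finger_force: 25.2
```

```bash
python3 -m handwheel '[[[0.04,0,-0.003,0,0],[0.04,0,-0.003,0,0],[0.04,0,0,0,0],[0.04,0,0,0,0],[0.04,0,0,0,0],[0.04,0,0,0,0]]]' 25
```

```text
time: 33.52
eef_pos: [0.4847, -0.254, 0.093]
tcp_rot: [0.999, -0.041, 0.001, -0.0]
contact_force: [-4.1, 3.5, 11.7]
opening: 0.609
finger_force: 28.6
```

```bash
python3 -m handwheel '[[[0.0854,0,0,0,0],[0.0854,0,0,0,0],[0.0854,0,0,0,0],[0.0854,0,0,0,0],[0.0854,0,0.005,0,0],[0.0854,0,0,0,0],[0.0854,0,0,0,0]]]'; python3 -m handwheel '[[[0.0854,0,0,-0.02,0],[0.0854,0,0,-0.035,0],[0.0854,0,0,-0.035,0],[0.0854,0,0,-0.035,0],[0.0854,0,0,-0.035,0],[0.0854,-0.03,0,-0.03,0],[0.0854,-0.03,0,0,0],[0.0854,0,0,0,0],[0.0854,0,0,0,0]]]'; python3 prof.py; python3 - <<'E'
from fit2 import *
for n in("top","scene"):
  viewer.read_camera(n)
  for k in("lock_lever_tip","paddle_pad","jug","plate"): print(n,k,[(np.round(np.array(d["xy"])*[560,420],1),round(d["confidence"],2)) for d in viewer.pinpoint(n,k)][:2])
E
```

```text
time: 34.1
eef_pos: [0.4835, -0.2591, 0.0893]
tcp_rot: [0.999, -0.04, -0.0, -0.0]
contact_force: [-0.7, 0.4, -0.2]
opening: 0.998
finger_force: 0.0
time: 34.85
eef_pos: [0.4238, -0.2543, 0.2795]
tcp_rot: [0.999, -0.04, 0.001, 0.0]
contact_force: [0.0, 0.6, -0.5]
opening: 1.0
finger_force: 0.0
[-171.01480696 -295.12281115  279.49098984]
206 [ 86  84  93  17  21 130 129  72   6 147 134 132 132 133]
210 [158 160 159 163 141 115 122  69 115 135 130 132 130 131]
211 [159 158 158 160 139 118 123  73  90 131 128 129 128 129]
212 [113 113 117 115 114 121 124  69 119 133 127 128 128 128]
[142 143 142 138 130 127 106 101 113  87  73  69  58  56  57] [144 145 143 138 132 126 105  82  82  82  81  70  59  56  61]
top lock_lever_tip [(array([418.9, 206.7]), 0.5)]
top paddle_pad [(array([426.1, 249. ]), 0.61)]
top jug [(array([187.6, 225.6]), 0.89)]
top plate [(array([298. , 270.7]), 0.9)]
scene lock_lever_tip [(array([267.3, 370.2]), 0.67)]
scene paddle_pad [(array([221.4, 379. ]), 0.77)]
scene jug [(array([283.5, 137.4]), 0.61)]
scene plate [(array([225.1, 246.8]), 0.81)]
```

```bash
python3 -c "
from plant import sign_off
print(sign_off())"
```

```text
the job is handed in; nothing more can be done
None
```

I handed the job in at about 35 s on the robot clock, and no verdict came back. The pointer is level with the clip to about 1 mm by my image measurements, after a roughly 2 mm overshoot that I turned back and re-approached. The lock-off lever was pressed to its forward stop before the paddle was touched, then the paddle was squeezed fully in for about 1 s and released. The arm is clear, and the jug and plate still show where they stood; the camera networks never found the jar, so I could not check it, but the arm did not go near it.

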